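# Transfer four lab samples to the new rack in reverse order

### The arm

A 6-joint arm with a two-finger parallel gripper is mounted at the origin on the work surface. World frame = base frame: x ahead of the robot, y to its left, z up, the work surface at z = 0. Lengths are in m, angles in rad, forces in N, time in s.
With the tool pointing down it reaches from about 0.35 to 0.775 m from the base axis. Payload 7.3 kg.
Tool frame: the origin (TCP) lies midway between the tips of the shut fingers; the grasp point (between the pads) lies 19 mm behind it (robot.grasp_offset is the z of the grasp point in the tool frame, in m); z points along the fingers, y is the direction in which the jaws open and shut (so a half turn about z gives the same grasp; the last joint's range is limited). The gripper opens to 92 mm and grips with 3 to 60 N. Pads are 19 mm wide; open, the fingers measure 130 mm over their backs; the gripper's body (75 mm by 190 mm) begins 47 mm behind the grasp point.
Start: joints at [-0.146, 0.342, 1.524, -0, 1.275, -0.146], TCP at [0.525, 0, 0.227] pointing down, gripper open.
Joint ranges: [-2.53, 2.53], [-0.77, 2.02], [0.04, 2.7], [-1, 4.14], [0.28, 2.66], [-3.11, 3.11]. Speed limits (rad/s): [2.57, 2.57, 3.14, 3.14, 3.14, 3.14].

### API

Orientations are given as [roll, pitch, yaw] about the fixed x, y, z axes, in that order (R = Rz(yaw) Ry(pitch) Rx(roll)).
In Python, from cell import observe, imaging, workorder, robot gives the robot as it stands. The module is installed in compiled form; this text tells all that it offers.
- The arm moves only by the tool send_rows, never from a script. Its argument "series" is a list of rows, each a list of 7 numbers: the shift along the tool's x, y, z in m, then the turn, a rotation vector about the tool's x, y, z in rad, then the closure, from 0 (fully open) to 1 (shut). A call has 1 to 5 rows; each row shifts and turns the commanded pose from where the row before left it, along the tool's axes as they then stand; what a row does not reach is not made up. A row lasts 1/12 s, in which the tool goes at most 41.7 mm and 7.16 degrees, less where a joint would pass 70% of its speed; a pose out of reach is approached as far as the arm can. A call is refused whole if a number of a shift passes 0.0417 or a number of a turn 0.125, either way. A call with a gripper value outside its range is refused whole. The fingers move at their own pace and stop on an object; "newtons" is the grip in N (left out, the last holds). Time passes only in rows, so rows that do not move let the fingers close. It gives the time, the measured TCP pose, the force and the opening at its end, in the units of the state.
- observe(): the state, without advancing time (a new reading comes with each control period).
- imaging.read_camera(name): name is "scene" or "side" or "wrist"; returns a dict with "color" (384x512x3 uint8, red, green, blue), "range_z" (384x512 float32, m along the optical axis (not along the pixel's ray), 0 where there is no reading), "vfov" (degrees; the focal length in pixels is half the picture's height over the tangent of half this angle, whatever the lens; pixels are square), "cx", "cy" (the principal point, pixels), "T" (4x4, takes a point from camera to world coordinates). Camera axes: x right, y down, z forward; pixel columns grow to the right and rows downward; lengths in m; the calibration is good to about 2 mm. A picture is of the moment at which its call begins.
- workorder.hand_in(): hands the job in, once; it reports no verdict.
The state is a dict: "time": time; "qpos": joint angles; "qvel": joint speeds; "joint_efforts": joint torques, N m; "tool_pos": TCP position; "tool_rot": TCP orientation; "contact_force": force on the tool from outside, world axes, zero at the start; "torque": the same for the moment, N m; "opening": finger opening in m.
Only numpy, scipy, OpenCV 4.12 (cv2) and the standard library are available. Lean on these libraries where they do the work, as an engineer would, in place of code of your own. Each camera call takes 0.05 s, during which the arm holds its last target.

### The job

The next instrument reads its rack from the opposite end, so move the four samples from the old rack into the empty white rack in reverse order: the one that stood leftmost in the old rack, seen from the robot, goes into the rightmost pocket of the white one, the second from the left into the second from the right, and so on. Keep each sample upright, set it down gently inside its own pocket standing flat on the floor, and leave the grinder, wash bottle and notebook where they are.

Things in the scene. Friction and masses are not known exactly. Their poses are not given: they have to be found in the camera images.
- old_rack: Old rack, fixed: aluminium plate 84 x 288 x 6 mm (x, y, z) with a row of four dark rubber inserts along y, on which the samples stand at the start; on the robot's left or right. Origin: centre of its underside, on the bench; x points away from the robot (turned up to 0.3 rad), y to the robot's left. Places at x = 0, y = +105, +35, -35, -105 mm.
- new_rack: New rack, fixed: white plastic, 84 x 288 mm (x, y), beside the old one; a row of four square pockets, 60 x 60 mm inside, grey floor 10 mm above the bench, lips 4 mm thick with tops at 15 mm; empty at the start. Origin: centre of its underside, on the bench; x away from the robot (turned up to 0.3 rad), y to its left. Pocket centres at x = 0, y = +105, +35, -35, -105 mm.
- canister_mid (a point): Sample, loose: stainless steel canister, a round cylinder with a slightly wider steel lid with a low knob: body 40 mm diameter up to 48 mm, lid 43 mm diameter from 48 to 60 mm; 64 mm tall in all; 110 to 220 g. The point is on its axis, half-way up (32 mm above its foot), where its sides are upright; z is its upright axis.
- jar_mid (a point): Sample, loose: clear plastic jar with a wide white screw cap: body 37 mm diameter up to 46 mm, cap 44 mm diameter above; 62 mm tall in all; 50 to 100 g. The point is on its axis, half-way up (31 mm above its foot), where its sides are upright; z is its upright axis.
- tube_mid (a point): Sample, loose: slim clear self-standing sample tube with a white screw cap: body 26 mm diameter up to 60 mm, cap 29 mm diameter above, brown matter visible inside; 76 mm tall in all; 35 to 70 g. The point is on its axis, half-way up (38 mm above its foot), where its sides are upright; z is its upright axis.
- bottle_mid (a point): Sample, loose: amber glass bottle with a narrow neck and small black cap: body 38 mm diameter up to 50 mm, then tapering to the neck, cap 21 mm diameter; 74 mm tall in all; 60 to 125 g. The point is on its axis, half-way up (37 mm above its foot), where its sides are upright; z is its upright axis.
- canister_insert: The dark rubber insert of the old rack on which the canister stands at the start; fixed, so it keeps the canister's old place in the row. 68 x 68 mm, square pocket 60 x 60 mm inside, its floor 10 mm and its lip's top 15 mm above the bench. Origin: centre of its underside, 6 mm above the bench. Axes as the old rack's.
- jar_insert: The dark rubber insert of the old rack on which the jar stands at the start; fixed, so it keeps the jar's old place in the row. 68 x 68 mm, square pocket 60 x 60 mm inside, its floor 10 mm and its lip's top 15 mm above the bench. Origin: centre of its underside, 6 mm above the bench. Axes as the old rack's.
- tube_insert: The dark rubber insert of the old rack on which the tube stands at the start; fixed, so it keeps the tube's old place in the row. 68 x 68 mm, square pocket 60 x 60 mm inside, its floor 10 mm and its lip's top 15 mm above the bench. Origin: centre of its underside, 6 mm above the bench. Axes as the old rack's.
- bottle_insert: The dark rubber insert of the old rack on which the bottle stands at the start; fixed, so it keeps the bottle's old place in the row. 68 x 68 mm, square pocket 60 x 60 mm inside, its floor 10 mm and its lip's top 15 mm above the bench. Origin: centre of its underside, 6 mm above the bench. Axes as the old rack's.
- grinder: Bystander, loose, leave alone: red round electric grinder base with black top, 87 mm diameter, 119 mm tall, upright, beyond the racks. Origin: centre of its underside.
- wash_bottle: Bystander, loose, leave alone: white wash bottle, 60 mm diameter, 155 mm tall with its bent spout, upright, beyond the right-hand rack, spout over its +x side. Origin: centre of its underside.
- notebook: Bystander, loose, leave alone: black notebook lying flat, 105 x 150 x 12 mm, beyond the left-hand rack. Origin: centre of its underside.
Mind the look-alikes: they are no part of the job. What is shaped like the part that bears tube_mid but pink or purple is not meant.

How it is judged:
At the end, for the whole second after the job is handed in: Each sample stands upright (within 0.1 rad), released and at rest, on the floor of the white rack's pocket that mirrors its old place (y in the white rack's frame is minus its insert's y in the old rack's frame), within 15 mm of the pocket's centre along x and y and within 4 mm of resting height (((y of canister_insert in the frame of old_rack between 0.085 and 0.125 m and y of canister_mid in the frame of new_rack between -0.12 and -0.09 m) or (y of canister_insert in the frame of old_rack between 0.015 and 0.055 m and y of canister_mid in the frame of new_rack between -0.05 and -0.02 m) or (y of canister_insert in the frame of old_rack between -0.055 and -0.015 m and y of canister_mid in the frame of new_rack between 0.02 and 0.05 m) or (y of canister_insert in the frame of old_rack between -0.125 and -0.085 m and y of canister_mid in the frame of new_rack between 0.09 and 0.12 m)) and x of canister_mid in the frame of new_rack between -0.015 and 0.015 m and z of canister_mid in the frame of new_rack between 0.038 and 0.046 m and angle between each of canister_mid, jar_mid, tube_mid, bottle_mid's own z axis and vertical below 0.1 rad and linear speed of each of canister, jar, tube, bottle below 0.02 m/s and ((y of jar_insert in the frame of old_rack between 0.085 and 0.125 m and y of jar_mid in the frame of new_rack between -0.12 and -0.09 m) or (y of jar_insert in the frame of old_rack between 0.015 and 0.055 m and y of jar_mid in the frame of new_rack between -0.05 and -0.02 m) or (y of jar_insert in the frame of old_rack between -0.055 and -0.015 m and y of jar_mid in the frame of new_rack between 0.02 and 0.05 m) or (y of jar_insert in the frame of old_rack between -0.125 and -0.085 m and y of jar_mid in the frame of new_rack between 0.09 and 0.12 m)) and x of jar_mid in the frame of new_rack between -0.015 and 0.015 m and z of jar_mid in the frame of new_rack between 0.037 and 0.045 m and ((y of tube_insert in the frame of old_rack between 0.085 and 0.125 m and y of tube_mid in the frame of new_rack between -0.12 and -0.09 m) or (y of tube_insert in the frame of old_rack between 0.015 and 0.055 m and y of tube_mid in the frame of new_rack between -0.05 and -0.02 m) or (y of tube_insert in the frame of old_rack between -0.055 and -0.015 m and y of tube_mid in the frame of new_rack between 0.02 and 0.05 m) or (y of tube_insert in the frame of old_rack between -0.125 and -0.085 m and y of tube_mid in the frame of new_rack between 0.09 and 0.12 m)) and x of tube_mid in the frame of new_rack between -0.015 and 0.015 m and z of tube_mid in the frame of new_rack between 0.044 and 0.052 m and ((y of bottle_insert in the frame of old_rack between 0.085 and 0.125 m and y of bottle_mid in the frame of new_rack between -0.12 and -0.09 m) or (y of bottle_insert in the frame of old_rack between 0.015 and 0.055 m and y of bottle_mid in the frame of new_rack between -0.05 and -0.02 m) or (y of bottle_insert in the frame of old_rack between -0.055 and -0.015 m and y of bottle_mid in the frame of new_rack between 0.02 and 0.05 m) or (y of bottle_insert in the frame of old_rack between -0.125 and -0.085 m and y of bottle_mid in the frame of new_rack between 0.09 and 0.12 m)) and x of bottle_mid in the frame of new_rack between -0.015 and 0.015 m and z of bottle_mid in the frame of new_rack between 0.043 and 0.051 m); the robot touches nothing.
It fails at once if a sample is tipped over or tilted more than 45 degrees (angle between any of canister_mid, jar_mid, tube_mid, bottle_mid's own z axis and vertical above 0.8 rad).
It fails at once if a sample is dropped or slammed into the new rack (faster than 0.5 m/s within 25 mm above its seat) ((linear speed of canister above 0.5 m/s and height (world z) of canister_mid below 0.067 m and x of canister_mid in the frame of new_rack between -0.045 and 0.045 m and y of canister_mid in the frame of new_rack between -0.145 and 0.145 m) or (linear speed of jar above 0.5 m/s and height (world z) of jar_mid below 0.066 m and x of jar_mid in the frame of new_rack between -0.045 and 0.045 m and y of jar_mid in the frame of new_rack between -0.145 and 0.145 m) or (linear speed of tube above 0.5 m/s and height (world z) of tube_mid below 0.073 m and x of tube_mid in the frame of new_rack between -0.045 and 0.045 m and y of tube_mid in the frame of new_rack between -0.145 and 0.145 m) or (linear speed of bottle above 0.5 m/s and height (world z) of bottle_mid below 0.072 m and x of bottle_mid in the frame of new_rack between -0.045 and 0.045 m and y of bottle_mid in the frame of new_rack between -0.145 and 0.145 m)).
It fails at once if the grinder, wash bottle or notebook is moved more than 30 mm (distance of any of grinder, wash_bottle, notebook from where it was at the start of the episode above 0.03 m).
It also fails if it takes over 102 s, if anything falls off the work surface, if the arm or the gripper's body presses on something with over 40 N, if the wrist force passes 120 N, or if a joint passes its speed limit or range.

## Working session

There is one attempt and no reset: what is moved stays moved. The work goes in short steps, Python scripts to look and compute and a tool call to move; the robot and the scene stay as the last step left them, time stands still between calls to the robot, and variables do not carry over. Pictures are saved under pics/ and viewed, and the job is handed in when it is done.

Besides the shell and the picture viewer there is one more tool, called after "Call:" as name([rows], argument=value, ...), one row to a line, values as JSON. send_rows: Moves the arm, as the interface text tells. Its arguments: {"type":"object","properties":{"series":{"type":"array","items":{"type":"array","items":{"type":"number"}}},"newtons":{"type":"number"}},"required":["series"]}

```bash
mkdir -p pics; python3 - <<'E'
from cell import observe, imaging, robot
import cv2
s=observe(); print(s); print(robot.grasp_offset)
for n in ("scene","side","wrist"):
    c=imaging.read_camera(n); cv2.imwrite(f"pics/{n}0.png",c["color"][:,:,::-1]); print(n,c["vfov"],c["cx"],c["cy"],c["T"].round(3).tolist())
E
```

```text
{'time': 0.0, 'qpos': array([-1.45985568e-01,  3.42690986e-01,  1.52502559e+00,  5.17560402e-06,
        1.27539529e+00, -1.46016618e-01]), 'qvel': array([-0.00053209,  0.00021023,  0.00047179, -0.00128536,  0.00066443,
        0.00027092]), 'joint_efforts': array([ 7.61924657e-04, -4.31245601e+01, -2.44219762e+01,  7.17750052e-02,
        5.59406646e-02, -1.04314388e-04]), 'tool_pos': array([5.24589599e-01, 9.17689034e-05, 2.26058443e-01]), 'tool_rot': array([-3.14009032e+00, -2.25940462e-04,  1.57082570e+00]), 'contact_force': array([ 0.26179636, -0.28441338,  0.05839735]), 'torque': array([-0.03914245, -0.01781872, -0.03676095]), 'opening': 0.09189490525970291}
-0.0188
scene 56.69278450606849 252.7529625042675 196.6670298182313 [[-0.732, 0.502, -0.46, 1.046], [0.681, 0.546, -0.488, 0.426], [0.006, -0.671, -0.741, 0.735], [0.0, 0.0, 0.0, 1.0]]
side 52.24675978328842 264.8965950493729 188.78514872721354 [[-0.997, -0.053, 0.05, 0.603], [-0.069, 0.486, -0.871, 0.721], [0.022, -0.872, -0.489, 0.481], [0.0, 0.0, 0.0, 1.0]]
wrist 68.36625791711823 260.2722383982089 193.09681358832367 [[1.0, 0.002, -0.002, 0.525], [0.001, -0.964, -0.265, 0.072], [-0.002, 0.265, -0.964, 0.384], [0.0, 0.0, 0.0, 1.0]]
```

View images.

View pics/scene0.png

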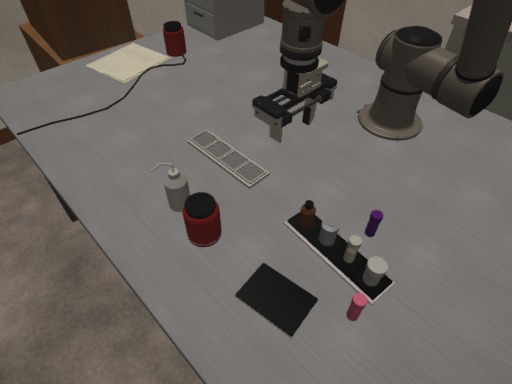

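View pics/side0.png

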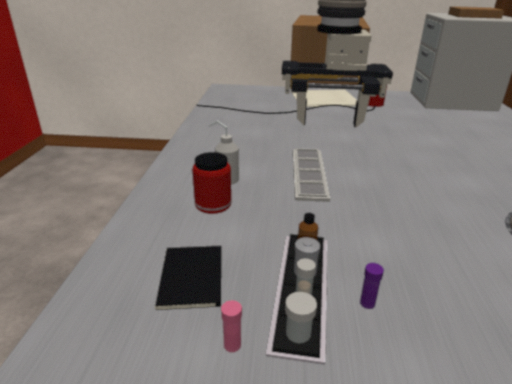

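View pics/wrist0.png

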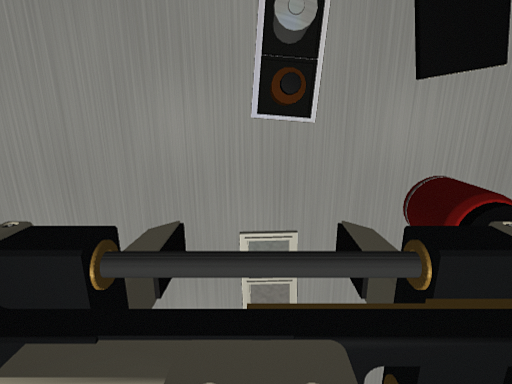

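```bash
cat > h.py <<'E'
import numpy as np, cv2
from cell import observe, imaging
def cam(n):
    c=imaging.read_camera(n); c["f"]=192/np.tan(np.radians(c["vfov"])/2); return c
def cloud(c):
    z=c["range_z"]; v,u=np.mgrid[:384,:512]
    p=np.stack([(u-c["cx"])/c["f"]*z,(v-c["cy"])/c["f"]*z,z],-1)
    w=p@c["T"][:3,:3].T+c["T"][:3,3]; w[z<=0]=np.nan; return w
def cast(c,uv,h):
    uv=np.asarray(uv,float).reshape(-1,2)
    d=np.c_[(uv-[c["cx"],c["cy"]])/c["f"],np.ones(len(uv))]@c["T"][:3,:3].T
    o=c["T"][:3,3]; return o+d*((h-o[2])/d[:,2])[:,None]
E
python3 - <<'E'
from h import *
for n in ("scene","side"):
    c=cam(n); w=cloud(c); np.savez(f"{n}.npz",w=w,**{k:c[k] for k in c})
    x,y,z=w[...,0],w[...,1],w[...,2]
    work=(x>.3)&(x<.8)&(y>-.5)&(y<.6)
    print(n,"table z",np.nanmedian(z[work]),np.nanpercentile(z[work],[5,95]))
    lab=((work)&(z>.004)&(z<.3)).astype(np.uint8)
    k,L,st,ce=cv2.connectedComponentsWithStats(lab)
    for i in range(1,k):
        if st[i,4]>60:
            m=L==i; print(i,st[i],np.round(w[m].min(0),3),np.round(w[m].max(0),3))
E
```

```text
scene table z 0.0008050935495784728 [-0.00175405  0.37191284]
4 [302 101  16  24 200] [ 0.458 -0.01   0.226] [0.482 0.024 0.296]
7 [254 113  38  30 235] [ 0.571 -0.035  0.228] [0.613 0.038 0.3  ]
8 [ 187  130   83   58 1820] [ 0.493 -0.388  0.004] [ 0.586 -0.087  0.019]
21 [ 151  163   70   84 2189] [ 0.725 -0.199  0.005] [ 0.8   -0.005  0.158]
37 [ 284  200  111  121 4406] [0.514 0.066 0.004] [0.682 0.357 0.088]
44 [364 210  19  26 288] [0.443 0.221 0.004] [0.471 0.249 0.078]
65 [ 242  263   76   75 2708] [0.697 0.117 0.004] [0.8   0.281 0.017]
side table z 0.0014850823145491354 [-2.49729295e-04  3.32996804e-01]
2 [291  89  16  36 336] [0.571 0.001 0.228] [0.6   0.039 0.3  ]
3 [353  89  32  38 439] [ 0.439 -0.009  0.228] [0.48  0.039 0.3  ]
5 [ 194  120   45   93 2690] [ 0.724 -0.195  0.004] [ 0.8   -0.003  0.158]
8 [ 292  148   38   53 1622] [ 0.495 -0.377  0.004] [ 0.586 -0.086  0.019]
10 [ 265  212   62  152 6621] [0.513 0.065 0.004] [0.618 0.359 0.089]
12 [ 154  245   67   64 3338] [0.697 0.117 0.004] [0.8   0.282 0.016]
13 [360 262  24  47 745] [0.443 0.22  0.004] [0.471 0.25  0.079]
14 [221 300  21  52 902] [0.653 0.322 0.004] [0.681 0.352 0.079]
```

```bash
python3 - <<'E'
from h import *
from scipy.optimize import least_squares
D={n:np.load(n+".npz") for n in("scene","side")}
def rect(p):
    (cx,cy),(a,b),t=cv2.minAreaRect((p*1000).astype(np.float32)); 
    if a>b: a,b=b,a; t=t-90
    t=(t+45)%90-45
    return round(cx,1),round(cy,1),round(a,1),round(b,1),round(np.radians(t),4)
R={}
for n in D:
    P=D[n]["w"].reshape(-1,3)
    for nm,b in(("new",(.47,.61,-.42,-.05)),("old",(.505,.63,.05,.37))):
        m=(P[:,0]>b[0])&(P[:,0]<b[1])&(P[:,1]>b[2])&(P[:,1]<b[3])&(P[:,2]>.003)&(P[:,2]<.02)
        r=rect(P[m,:2]); print(n,nm,r)
        # pca-free check
        R.setdefault(nm,[]).append(r)
P=np.vstack([D[n]["w"].reshape(-1,3) for n in D])
for nm in R:
    cx,cy,a,b,t=np.mean(R[nm],0); print(nm,cx,cy,t)
    for yy in(105,35,-35,-105): print("  place",yy,np.round([cx-yy*np.sin(t),cy+yy*np.cos(t)],1))
cx,cy,_,_,t=np.mean(R["old"],0)
for nm,yy,r,z0,z1,top in(("jar",105,18.5,25,50,72),("tube",35,13,25,65,86),("can",-35,20,25,52,74),("bottle",-105,19,25,55,84)):
    c0=np.array([cx-yy*np.sin(t),cy+yy*np.cos(t)])
    for k,src in list(D.items())+[("both",None)]:
        Q=(P if src is None else src["w"].reshape(-1,3))*1000
        d=np.hypot(*(Q[:,:2]-c0).T); m=(d<33)&(Q[:,2]>z0)&(Q[:,2]<z1)
        q=Q[m,:2]
        if len(q)<8: print(nm,k,"few",len(q)); continue
        s=least_squares(lambda c:np.hypot(*(q-c).T)-r,c0,loss="soft_l1")
        tp=Q[(d<33)&(Q[:,2]>top-6)]
        print(nm,k,len(q),s.x.round(1),"rms",np.sqrt(np.mean(s.fun**2)).round(1),"top",len(tp),tp.mean(0).round(1), "top minmax mid",((tp.min(0)+tp.max(0))/2).round(1),tp[:,2].max().round(1))
E
```

```text
scene new (539.8, -238.2, 133.5, 362.9, np.float64(0.0189))
scene old (568.0, 216.7, 119.8, 303.2, np.float64(0.0187))
side new (538.8, -228.7, 137.0, 337.7, np.float64(0.0647))
side old (567.3, 215.7, 116.6, 306.9, np.float64(0.0164))
new 539.3 -233.45 0.0418
  place 105 [ 534.9 -128.5]
  place 35 [ 537.8 -198.5]
  place -35 [ 540.8 -268.4]
  place -105 [ 543.7 -338.4]
old 567.65 216.2 0.017550000000000003
  place 105 [565.8 321.2]
  place 35 [567.  251.2]
  place -35 [568.3 181.2]
  place -105 [569.5 111.2]
jar scene 104 [570.8 313.4] rms 0.6 top 307 [573.2 314.1  71.9] top minmax mid [571.9 313.7  71. ] 75.6
jar side 304 [571.8 313.5] rms 0.6 top 654 [571.9 317.6  72.3] top minmax mid [572.3 314.9  70.7] 75.3
jar both 408 [571.4 313.5] rms 0.7 top 961 [572.3 316.5  72.2] top minmax mid [571.9 314.6  70.8] 75.6
tube scene 120 [563.4 246. ] rms 0.7 top 130 [565.8 247.   85.4] top minmax mid [565.  246.8  84.4] 88.5
tube side 221 [564.2 246.2] rms 0.7 top 233 [564.6 250.1  86. ] top minmax mid [564.7 247.8  84.3] 88.6
tube both 341 [563.8 246.1] rms 0.8 top 363 [565.  249.   85.8] top minmax mid [565.  247.8  84.3] 88.6
can scene 111 [558.5 174.8] rms 0.7 top 207 [560.8 176.3  71.5] top minmax mid [559.  175.9  72.2] 76.2
can side 66 [559.2 174.7] rms 0.4 top 327 [559.3 179.3  71.9] top minmax mid [558.9 175.3  72.5] 76.8
can both 177 [558.9 174.7] rms 0.7 top 534 [559.9 178.1  71.8] top minmax mid [559.  175.3  72.5] 76.8
bottle scene 114 [554.1 103.2] rms 0.7 top 55 [556.6 104.8  83.6] top minmax mid [555.4 103.8  82.7] 86.8
bottle side 102 [555.  103.2] rms 0.7 top 86 [555.2 107.2  83.4] top minmax mid [555.2 103.8  82.2] 86.2
bottle both 216 [554.5 103.2] rms 0.8 top 141 [555.7 106.2  83.5] top minmax mid [555.4 103.8  82.5] 86.8
```

```bash
python3 - <<'E'
import cv2
a=cv2.imread("pics/scene0.png")[190:330,270:400]; b=cv2.imread("pics/side0.png")[200:360,210:390]
a=cv2.resize(a,None,fx=3,fy=3,interpolation=2);b=cv2.resize(b,(400,420))
cv2.imwrite("pics/crop0.png",cv2.hconcat([a,b]))
E
```

```text
(no output)
```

View pics/crop0.png

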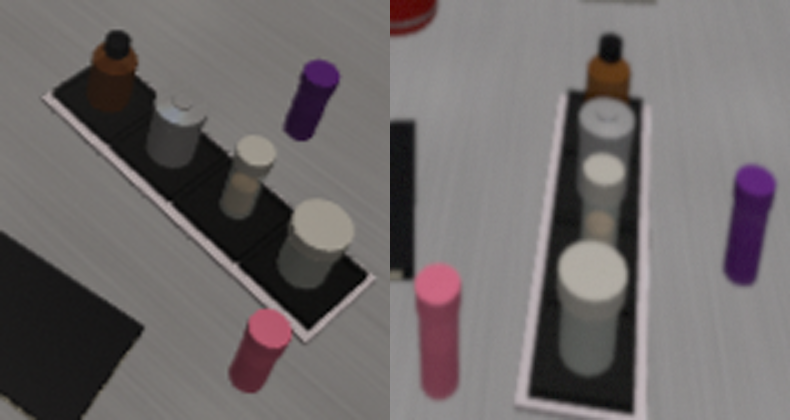

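```bash
python3 - <<'E'
from h import *
for n in("scene","side"):
    c=np.load(n+".npz"); w=c["w"]; x,y,z=w[...,0],w[...,1],w[...,2]
    m=((x>.47)&(x<.61)&(y>-.42)&(y<-.05)&(z>.006)&(z<.03)).astype(np.uint8)
    m=cv2.morphologyEx(m,cv2.MORPH_OPEN,np.ones((3,3)))
    k,L,st,_=cv2.connectedComponentsWithStats(m); i=1+st[1:,4].argmax()
    p=w[L==i]; print(n,st[i],np.median(p[:,2]))
    print(cv2.minAreaRect((p[:,:2]*1000).astype(np.float32)))
    # colour-contour, cast on z=.015
    hsv=cv2.cvtColor(c["color"],cv2.COLOR_RGB2HSV)
    print("V rack",np.percentile(hsv[L==i][:,2],[5,50,95]))
    con=max(cv2.findContours((L==i).astype(np.uint8),0,1)[0],key=len).reshape(-1,2)
    q=cast({k:c[k] for k in("cx","cy","f","T")},con,.015)
    r=cv2.minAreaRect((q[:,:2]*1000).astype(np.float32)); print("contour",r)
    # edge line fits by long axis: rows of p
    d=np.linalg.svd(p[:,:2]-p[:,:2].mean(0),full_matrices=False)[2][0]; print("pca yaw",np.arctan2(-d[0]*np.sign(d[1]),abs(d[1])),p[:,:2].mean(0))
    cc=c["color"][110:220,170:340] if n=="scene" else c["color"][130:220,260:360]
    cv2.imwrite(f"pics/new_{n}.png",cv2.resize(cc,None,fx=4,fy=4,interpolation=0)[:,:,::-1])
E
```

```text
scene [ 188  130   80   57 1772] 0.011105446445266176
((539.7875366210938, -233.25341796875), (86.68242645263672, 291.4185791015625), 1.5929579734802246)
V rack [ 92. 105. 153.]
contour ((544.9683227539062, -227.01895141601562), (86.88236999511719, 291.47955322265625), 1.5739941596984863)
pca yaw 0.025820640322109643 [ 0.54254555 -0.22164944]
side [ 293  148   37   52 1585] 0.011705320525017882
((540.0438232421875, -231.2041015625), (84.15283966064453, 290.7320861816406), 1.5879664421081543)
V rack [115. 128. 171.]
contour ((541.0768432617188, -224.07884216308594), (83.43251037597656, 300.54248046875), 1.6478151082992554)
pca yaw 0.028723941744035225 [ 0.54000227 -0.20970394]
```

View pics/new_scene.png

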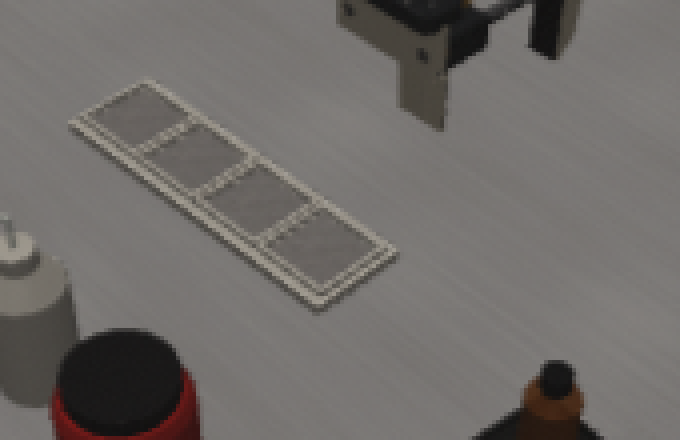

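View pics/new_side.png

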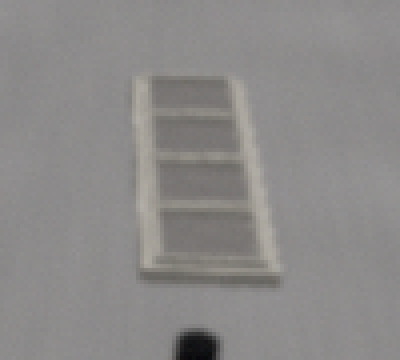

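Candidates in the scene view are: bottle (308,214), canister (329,232), tube with white cap (354,248), and jar (376,270). The look-alikes are pink (357,306) and purple (374,223), and both stand outside the rack. The crop confirms that the white-capped tube with brown matter is in the second insert. From the left the order is jar, tube, canister, bottle, so in the white rack the bottle goes to +105, canister to +35, tube to -35 and jar to -105.

The bottle goes first.

Call:
send_rows([
  [0.0258,0.0075,0.025,0,0,0,0],
  [0.0258,0.0075,0.025,0,0,0,0],
  [0.0258,0.0075,0.025,0,0,0,0],
  [0.0258,0.0075,0.025,0,0,0,0],
  [0,0,0,0,0,0,0],
], newtons=15)

```text
time: 0.67
tool_pos: [0.5528, 0.1068, 0.1216]
tool_rot: [-3.134, -0.001, 1.574]
contact_force: [-2.3, -1.4, -0.4]
opening: 0.0918
```

Call:
send_rows([
  [0,0,0.02,0,0,0,0],
  [0,0,0.02,0,0,0,0],
  [0,0,0.02,0,0,0,0],
  [0,0,0.02,0,0,0,0],
  [0,0,0,0,0,0,0],
])

```text
time: 1.08
tool_pos: [0.5527, 0.1026, 0.0436]
tool_rot: [-3.135, 0.001, 1.571]
contact_force: [-0.4, -0.3, 0.3]
opening: 0.0918
```

```bash
python3 - <<'E'
from h import *
c=cam("wrist"); cv2.imwrite("pics/w1.png",c["color"][:,:,::-1]); s=observe(); print(s["tool_pos"],s["tool_rot"])
E
```

```text
[0.55382915 0.10269664 0.04559332] [-3.13782026e+00  3.24765275e-04  1.57055089e+00]
```

View pics/w1.png

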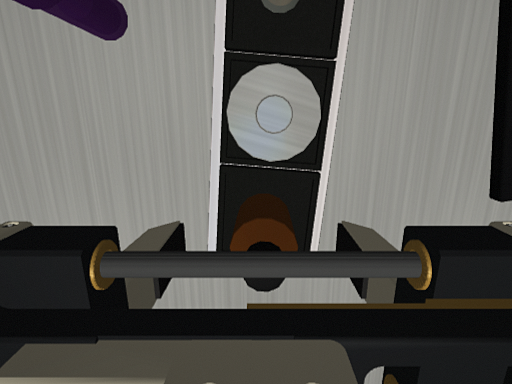

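The bottle cap is at about (264,262), midway between the fingers (about 160 and 362). The canister lid at (274,112) is clear. Next I go down and close.

Call:
send_rows([
  [0,0,0.012,0,0,0,0],
  [0,0,0.0115,0,0,0,0],
  [0,0,0,0,0,0,0.4],
  [0,0,0,0,0,0,1],
  [0,0,0,0,0,0,1],
])

```text
time: 1.55
tool_pos: [0.5556, 0.1032, 0.0241]
tool_rot: [3.14, -0.0, 1.571]
contact_force: [0.3, 0.9, 0.1]
opening: 0.0763
```

Call:
send_rows([
  [0,0,0,0,0,0,1],
  [0,0,0,0,0,0,1],
  [0,0,0,0,0,0,1],
])

```text
time: 1.8
tool_pos: [0.5553, 0.1032, 0.0237]
tool_rot: [3.141, -0.0, 1.571]
contact_force: [0.4, 0.3, -0.4]
opening: 0.0562
```

Call:
send_rows([
  [0,0,0,0,0,0,1],
  [0,0,0,0,0,0,1],
  [0,0,0,0,0,0,1],
  [0,0,0,0,0,0,1],
  [0,0,0,0,0,0,1],
])

```text
time: 2.22
tool_pos: [0.5551, 0.1032, 0.0233]
tool_rot: [3.141, 0.0, 1.571]
contact_force: [0.1, 0.7, 0.8]
opening: 0.0377
```

Call:
send_rows([
  [0,0,0,0,0,0,1],
  [0,0,-0.01,0,0,0,1],
  [0,0,-0.025,0,0,0,1],
  [0,0,-0.03,0,0,0,1],
  [0,0,-0.03,0,0,0,1],
])

```text
time: 2.63
tool_pos: [0.5545, 0.1032, 0.1194]
tool_rot: [-3.14, 0.0, 1.571]
contact_force: [0.8, 0.0, -0.6]
opening: 0.0375
```

Call:
send_rows([
  [-0.02,-0.001,-0.005,0,0,0,1],
  [-0.03,-0.002,0,0,0,0,1],
  [-0.035,-0.003,0,0,0,0,1],
  [-0.035,-0.003,0,0,0,0,1],
  [-0.035,-0.003,0,0,0,0,1],
])

```text
time: 3.05
tool_pos: [0.5427, -0.053, 0.124]
tool_rot: [3.141, 0.0, 1.572]
contact_force: [0.2, -0.4, 0.3]
opening: 0.0373
```

Call:
send_rows([
  [-0.02,-0.002,0,0,0,0,1],
  [-0.01,-0.001,0,0,0,0,1],
  [0,0,0,0,0,0,1],
  [0,0,0,0,0,0,1],
])

```text
time: 3.38
tool_pos: [0.54, -0.0813, 0.1235]
tool_rot: [3.141, -0.001, 1.57]
contact_force: [0.5, 0.6, -1.1]
opening: 0.0377
```

```bash
python3 - <<'E'
from h import *
c=cam("wrist"); cv2.imwrite("pics/w2.png",c["color"][:,:,::-1]); s=observe(); print(s["tool_pos"],s["tool_rot"],s["opening"])
d=cam("scene"); cv2.imwrite("pics/s2.png",d["color"][:,:,::-1])
d=cam("side"); cv2.imwrite("pics/d2.png",d["color"][:,:,::-1])
E
```

```text
[ 0.54005486 -0.08065846  0.12337234] [ 3.14157923e+00 -6.00245155e-04  1.57117371e+00] 0.03777780760681069
```

View pics/w2.png

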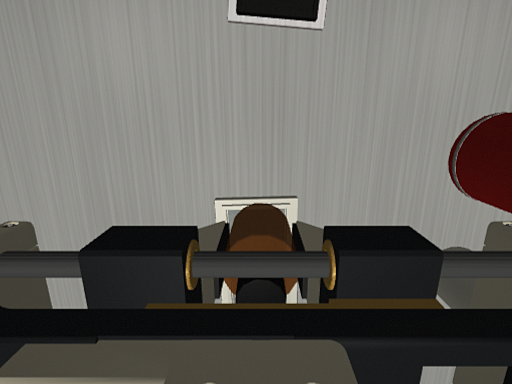

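View pics/d2.png

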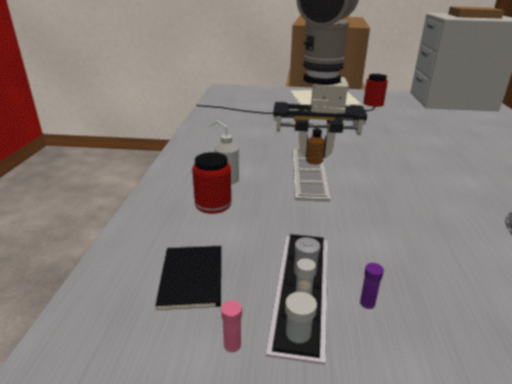

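```bash
python3 - <<'E'
from h import *
c=cam("wrist"); print(cast(c,[(214.5,199),(298,196)],.010).round(4)); print(cast(c,[(228,22),(325,28)],.006).round(4))
w=cloud(c);print(w[203,220:296:8].round(3).tolist())
E
python3 -c "
import cv2;a=cv2.imread('pics/w2.png')[180:320,190:330];cv2.imwrite('pics/w2c.png',cv2.resize(a,None,fx=4,fy=4,interpolation=0))"
```

```text
[[ 0.4944 -0.0886  0.01  ]
 [ 0.5777 -0.0852  0.01  ]]
[[0.5118 0.07   0.006 ]
 [0.596  0.0655 0.006 ]]
[[0.5, -0.093, 0.01], [0.508, -0.093, 0.01], [0.516, -0.093, 0.01], [0.524, -0.093, 0.01], [0.532, -0.093, 0.009], [0.54, -0.092, 0.011], [0.548, -0.093, 0.01], [0.556, -0.092, 0.011], [0.564, -0.093, 0.01], [0.572, -0.093, 0.009]]
```

View pics/w2c.png

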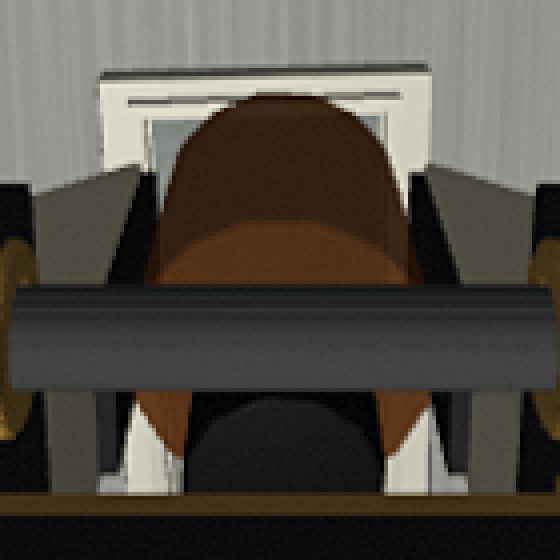

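Call:
send_rows([
  [-0.023,-0.0015,0,0,0,0,1],
  [-0.023,-0.0015,0.0,0,0,0,1],
  [0,0,0.02,0,0,0,1],
  [0,0,0.025,0,0,0,1],
  [0,0,0.02,0,0,0,1],
])

```text
time: 4.0
tool_pos: [0.5371, -0.1271, 0.0573]
tool_rot: [3.141, -0.0, 1.572]
contact_force: [0.3, 1.1, -0.9]
opening: 0.0376
```

Call:
send_rows([
  [0,0,0.012,0,0,0,1],
  [0,0,0.01,0,0,0,1],
  [0,0,0.008,0,0,0,1],
  [0,0,0,0,0,0,1],
  [0,0,0,0,0,0,1],
])

```text
time: 4.42
tool_pos: [0.5373, -0.1274, 0.0284]
tool_rot: [3.141, 0.0, 1.571]
contact_force: [-0.2, -0.2, -0.8]
opening: 0.0374
```

Call:
send_rows([
  [0,0,0.003,0,0,0,1],
  [0,0,0.002,0,0,0,1],
  [0,0,0,0,0,0,1],
  [0,0,0,0,0,0,1],
])

```text
time: 4.75
tool_pos: [0.5372, -0.1279, 0.0235]
tool_rot: [3.141, 0.0, 1.571]
contact_force: [0.0, -0.1, -1.3]
opening: 0.0373
```

Call:
send_rows([
  [0,0,0,0,0,0,0.55],
  [0,0,0,0,0,0,0.5],
  [0,0,0,0,0,0,0.4],
  [0,0,0,0,0,0,0.3],
  [0,0,0,0,0,0,0.3],
])

```text
time: 5.17
tool_pos: [0.5371, -0.1278, 0.0234]
tool_rot: [3.141, 0.0, 1.571]
contact_force: [-0.1, 0.5, 0.0]
opening: 0.0609
```

Call:
send_rows([
  [0,0,0,0,0,0,0.2],
  [0,0,-0.01,0,0,0,0],
  [0,0,-0.025,0,0,0,0],
  [0,0,-0.03,0,0,0,0],
  [0,0,-0.035,0,0,0,0],
])

```text
time: 5.58
tool_pos: [0.5361, -0.1274, 0.1239]
tool_rot: [-3.139, -0.001, 1.571]
contact_force: [0.4, -0.2, 1.3]
opening: 0.0903
```

```bash
cat >> h.py <<'E'
from scipy.optimize import least_squares
def fit(c,c0,r,z0=25,z1=50,win=30):
    Q=cloud(c).reshape(-1,3)*1000; d=np.hypot(*(Q[:,:2]-c0).T)
    q=Q[(d<win)&(Q[:,2]>z0)&(Q[:,2]<z1),:2]
    s=least_squares(lambda k:np.hypot(*(q-k).T)-r,c0,loss="soft_l1"); return len(q),s.x.round(1),np.sqrt(np.mean(s.fun**2)).round(2)
E
python3 - <<'E'
from h import *
for n in("scene","side"):
    c=cam(n); print(n,fit(c,np.array([537,-127.]),19,25,55)); cv2.imwrite(f"pics/{n}3.png",c["color"][:,:,::-1])
print(observe()["tool_pos"])
E
```

```text
scene (99, array([ 537.5, -128.1]), np.float64(1.13))
side (177, array([ 537.9, -127.8]), np.float64(1.17))
[ 0.5402597  -0.12893855  0.12955426]
```

View pics/scene3.png

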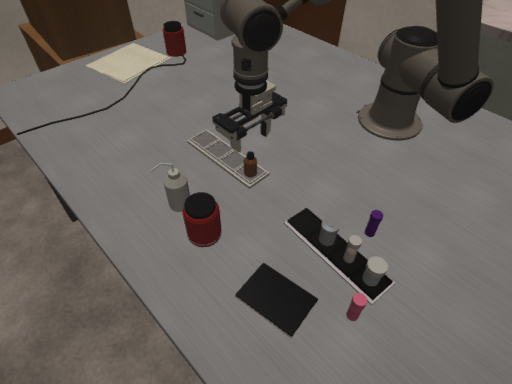

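The bottle stands upright at (250,166) in the near pocket. Next is the canister.

Call:
send_rows([
  [0.038,0.0023,0,0,0,0,0],
  [0.038,0.0023,0,0,0,0,0],
  [0.038,0.0023,0,0,0,0,0],
  [0.038,0.0023,0,0,0,0,0],
  [0.038,0.0023,0,0,0,0,0],
])

```text
time: 6.1
tool_pos: [0.5483, 0.0639, 0.1236]
tool_rot: [3.141, -0.0, 1.57]
contact_force: [1.1, 1.0, 0.5]
opening: 0.0921
```

Call:
send_rows([
  [0.038,0.0023,0,0,0,0,0],
  [0.038,0.0023,0,0,0,0,0],
  [0.0377,0.0023,0,0,0,0,0],
  [0,0,0,0,0,0,0],
  [0,0,0,0,0,0,0],
])

```text
time: 6.52
tool_pos: [0.5549, 0.1778, 0.1232]
tool_rot: [-3.142, 0.0, 1.575]
contact_force: [0.2, 0.3, -0.3]
opening: 0.0919
```

```bash
python3 - <<'E'
from h import *
c=cam("wrist"); cv2.imwrite("pics/w4.png",c["color"][:,:,::-1]); s=observe(); print(s["tool_pos"],s["tool_rot"])
E
```

```text
[0.55505454 0.17627956 0.12316422] [-3.14131376e+00  5.15200473e-04  1.57269632e+00]
```

View pics/w4.png

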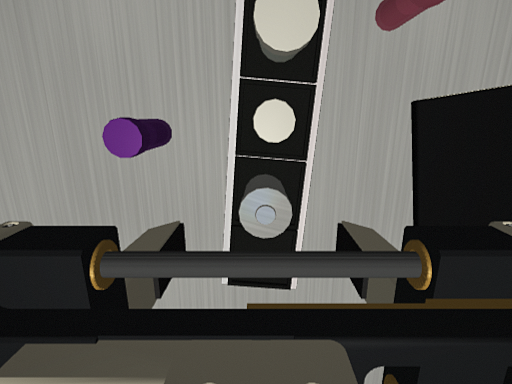

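Call:
send_rows([
  [-0.0015,0.004,0.015,0,0,0,0],
  [0,0,0.025,0,0,0,0],
  [0,0,0.025,0,0,0,0],
  [0,0,0.02,0,0,0,0],
  [0,0,0.015,0,0,0,0],
])

```text
time: 6.98
tool_pos: [0.5587, 0.1722, 0.0215]
tool_rot: [-3.139, 0.001, 1.568]
contact_force: [0.3, -0.4, -0.4]
opening: 0.0919
```

Call:
send_rows([
  [0,0,0,0,0,0,0],
  [0,0,0,0,0,0,0.3],
  [0,0,0,0,0,0,0.5],
  [0,0,0,0,0,0,0.5],
])

```text
time: 7.32
tool_pos: [0.5605, 0.174, 0.0247]
tool_rot: [3.139, -0.0, 1.57]
contact_force: [0.1, -0.5, 0.4]
opening: 0.0764
```

Call:
send_rows([
  [0.0005,-0.001,0.002,0,0,0,0.6],
  [0,0,0,0,0,0,1],
  [0,0,0,0,0,0,1],
  [0,0,0,0,0,0,1],
  [0,0,0,0,0,0,1],
], newtons=20)

```text
time: 7.73
tool_pos: [0.5585, 0.175, 0.0214]
tool_rot: [3.141, -0.0, 1.571]
contact_force: [0.7, -0.0, -0.5]
opening: 0.0431
```

Call:
send_rows([
  [0,0,0,0,0,0,1],
  [0,0,0,0,0,0,1],
  [0,0,0,0,0,0,1],
])

```text
time: 7.98
tool_pos: [0.5586, 0.175, 0.0214]
tool_rot: [3.141, -0.0, 1.571]
contact_force: [0.4, 0.0, 1.3]
opening: 0.0416
```

Call:
send_rows([
  [0,0,0,0,0,0,1],
  [0,0,0,0,0,0,1],
])

```text
time: 8.15
tool_pos: [0.5586, 0.175, 0.0214]
tool_rot: [3.141, -0.0, 1.571]
contact_force: [-0.0, -0.1, 1.8]
opening: 0.0422
```

```bash
python3 - <<'E'
from h import *
c=cam("side"); s=observe(); print(s["opening"],s["contact_force"],s["torque"])
a=c["color"][170:310,230:410]; cv2.imwrite("pics/d5.png",cv2.resize(a,None,fx=4,fy=4,interpolation=2)[:,:,::-1])
E
```

```text
0.041907205940216775 [0.23821765 0.20226034 1.99982754] [ 0.04677194  0.01594416 -0.03569897]
```

View pics/d5.png

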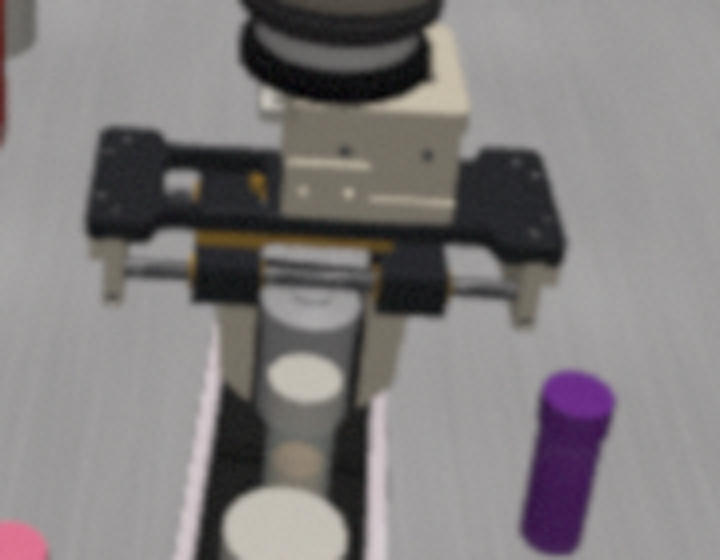

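Call:
send_rows([
  [0,0,0,0,0,0,0.45],
  [0,0,0,0,0,0,0.45],
  [0,0,0.0015,0,0,0,0.45],
  [0,0,0.0015,0,0,0,0.45],
  [0,0,0,0,0,0,0.45],
])

```text
time: 8.62
tool_pos: [0.5581, 0.1748, 0.0177]
tool_rot: [-3.141, 0.0, 1.571]
contact_force: [0.0, 0.4, 0.4]
opening: 0.0505
```

Call:
send_rows([
  [0,0,0,0,0,0,1],
  [0,0,0,0,0,0,1],
  [0,0,0,0,0,0,1],
  [0,0,0,0,0,0,1],
  [0,0,0,0,0,0,1],
])

```text
time: 9.03
tool_pos: [0.5583, 0.1749, 0.0182]
tool_rot: [-3.141, 0.0, 1.571]
contact_force: [0.2, 0.4, -1.2]
opening: 0.0418
```

Call:
send_rows([
  [0,0,0,0,0,0,1],
  [0,0,0,0,0,0,1],
])

```text
time: 9.2
tool_pos: [0.5584, 0.1749, 0.0182]
tool_rot: [-3.142, 0.0, 1.571]
contact_force: [0.7, -0.1, -0.9]
opening: 0.0413
```

Call:
send_rows([
  [0,0,-0.005,0,0,0,1],
  [0,0,-0.01,0,0,0,1],
  [0,0,-0.01,0,0,0,1],
  [0,0,0,0,0,0,1],
])

```text
time: 9.53
tool_pos: [0.5601, 0.1753, 0.0462]
tool_rot: [3.137, -0.001, 1.571]
contact_force: [0.3, 0.0, -0.9]
opening: 0.0415
```

```bash
python3 - <<'E'
from h import *
s=observe(); print(s["opening"],s["contact_force"],s["tool_pos"])
for n,(a,b,x,y) in dict(side=(170,290,250,390),scene=(170,290,270,400)).items():
  c=cam(n); a=c["color"][a:b,x:y]; cv2.imwrite(f"pics/{n}6.png",cv2.resize(a,None,fx=4,fy=4,interpolation=2)[:,:,::-1])
E
```

```text
0.041514956502623705 [ 0.32528557  0.01179034 -0.94661412] [0.56012137 0.17527513 0.04616896]
```

View pics/scene6.png

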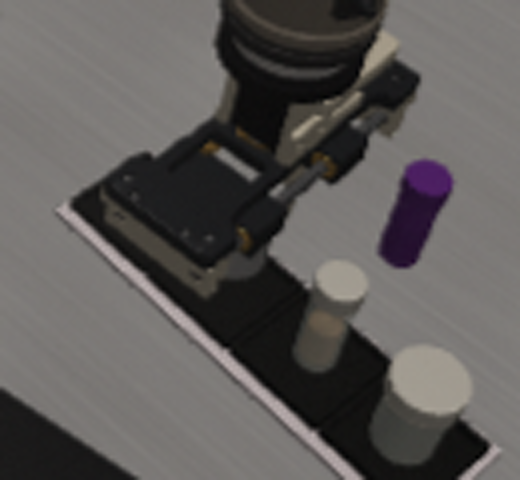

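View pics/side6.png

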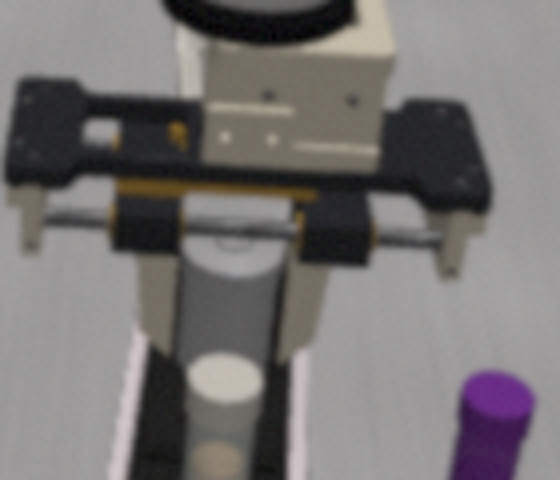

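Call:
send_rows([
  [0,0,-0.025,0,0,0,1],
  [-0.005,0,-0.03,0,0,0,1],
  [-0.02,-0.001,-0.025,0,0,0,1],
  [-0.03,-0.002,0,0,0,0,1],
  [-0.035,-0.002,0,0,0,0,1],
])

```text
time: 10.05
tool_pos: [0.5542, 0.0852, 0.125]
tool_rot: [3.138, -0.0, 1.573]
contact_force: [0.5, -1.0, -1.8]
opening: 0.0418
```

Call:
send_rows([
  [-0.035,-0.002,0,0,0,0,1],
  [-0.035,-0.002,0,0,0,0,1],
  [-0.035,-0.002,0,0,0,0,1],
  [-0.035,-0.002,0,0,0,0,1],
  [-0.035,-0.002,0,0,0,0,1],
])

```text
time: 10.47
tool_pos: [0.5428, -0.0916, 0.1231]
tool_rot: [-3.141, -0.0, 1.571]
contact_force: [0.3, -0.2, -1.6]
opening: 0.0411
```

Call:
send_rows([
  [-0.035,-0.002,0,0,0,0,1],
  [-0.03,-0.002,0,0,0,0,1],
  [-0.02,-0.001,0,0,0,0,1],
  [-0.01,0,0,0,0,0,1],
  [0,0,0,0,0,0,1],
])

```text
time: 10.88
tool_pos: [0.5382, -0.1869, 0.1229]
tool_rot: [-3.142, 0.0, 1.568]
contact_force: [-0.7, -0.2, -0.8]
opening: 0.0416
```

Call:
send_rows([
  [-0.01,0.001,0,0,0,0,1],
  [0,0,0.015,0,0,0,1],
  [0,0,0.02,0,0,0,1],
  [0,0,0.02,0,0,0,1],
  [0,0,0.015,0,0,0,1],
])

```text
time: 11.3
tool_pos: [0.5392, -0.1935, 0.0518]
tool_rot: [-3.14, -0.001, 1.573]
contact_force: [-1.6, -0.6, -1.2]
opening: 0.0416
```

Call:
send_rows([
  [0,0,0.01,0,0,0,1],
  [0,0,0.01,0,0,0,1],
  [0,0,0.005,0,0,0,1],
  [0,0,0,0,0,0,1],
  [0,0,0,0,0,0,1],
])

```text
time: 11.72
tool_pos: [0.5398, -0.195, 0.0286]
tool_rot: [3.141, 0.0, 1.571]
contact_force: [1.5, 0.1, -1.2]
opening: 0.0416
```

Call:
send_rows([
  [-0.002,0,0.004,0,0,0,1],
  [0,0,0.003,0,0,0,1],
  [0,0,0.002,0,0,0,1],
  [0,0,0,0,0,0,1],
  [0,0,0,0,0,0,1],
])

```text
time: 12.13
tool_pos: [0.5394, -0.1971, 0.0192]
tool_rot: [3.142, -0.0, 1.571]
contact_force: [-0.9, 0.9, -2.2]
opening: 0.0418
```

Call:
send_rows([
  [0,0,0.0008,0,0,0,1],
  [0,0,0,0,0,0,0.52],
  [0,0,0,0,0,0,0.45],
  [0,0,0,0,0,0,0.4],
  [0,0,0,0,0,0,0.3],
])

```text
time: 12.55
tool_pos: [0.5396, -0.1972, 0.0187]
tool_rot: [3.141, 0.0, 1.571]
contact_force: [-0.0, -0.9, -0.1]
opening: 0.0577
```

Call:
send_rows([
  [0,0,0,0,0,0,0.2],
  [0,0,0,0,0,0,0.1],
  [0,0,-0.02,0,0,0,0],
  [0,0,-0.035,0,0,0,0],
  [0,0,-0.04,0,0,0,0],
])

```text
time: 12.97
tool_pos: [0.538, -0.1964, 0.1127]
tool_rot: [-3.137, -0.002, 1.571]
contact_force: [1.5, 0.2, 0.1]
opening: 0.0893
```

Call:
send_rows([
  [0.038,0.002,0,0,0,0,0],
  [0.038,0.002,0,0,0,0,0],
  [0.038,0.002,0,0,0,0,0],
  [0.038,0.002,0,0,0,0,0],
  [0.038,0.002,0,0,0,0,0],
])

```text
time: 13.38
tool_pos: [0.5492, -0.0055, 0.1137]
tool_rot: [3.141, 0.0, 1.57]
contact_force: [0.9, 0.7, -0.5]
opening: 0.0915
```

```bash
python3 - <<'E'
from h import *
for n in("scene","side"):
    c=cam(n); print(n,fit(c,np.array([537,-127.]),19,25,55),fit(c,np.array([539,-197.]),20,25,55)); cv2.imwrite(f"pics/{n}7.png",c["color"][:,:,::-1])
print(observe()["tool_pos"])
E
```

```text
scene (87, array([ 537.3, -128.1]), np.float64(1.08)) (102, array([ 539.9, -197.3]), np.float64(1.15))
side (169, array([ 538. , -127.7]), np.float64(1.21)) (50, array([ 540.6, -197.3]), np.float64(1.05))
[ 0.54908607 -0.00201766  0.11358042]
```

View pics/scene7.png

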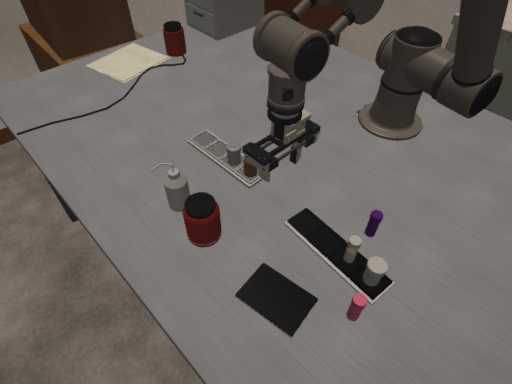

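The canister stands at (234,154), next to the bottle at (250,168). Next is the tube, the one with the white cap at (354,243).

Call:
send_rows([
  [0.0354,0.0021,0,0,0,0,0],
  [0.0354,0.0021,0,0,0,0,0],
  [0.0354,0.0021,0,0,0,0,0],
  [0.0354,0.0021,0,0,0,0,0],
  [0.0354,0.0021,0,0,0,0,0],
])

```text
time: 13.9
tool_pos: [0.5601, 0.1708, 0.1135]
tool_rot: [3.141, 0.0, 1.57]
contact_force: [0.5, -0.2, -0.6]
opening: 0.0917
```

Call:
send_rows([
  [0.0354,0.0021,0,0,0,0,0],
  [0.0354,0.0021,0,0,0,0,0],
  [0,0,0,0,0,0,0],
  [0,0,0,0,0,0,0],
])

```text
time: 14.23
tool_pos: [0.564, 0.2418, 0.1131]
tool_rot: [3.142, 0.0, 1.574]
contact_force: [0.1, -0.6, -0.1]
opening: 0.0919
```

```bash
python3 - <<'E'
from h import *
c=cam("wrist"); cv2.imwrite("pics/w8.png",c["color"][:,:,::-1]); s=observe(); print(s["tool_pos"],s["tool_rot"])
E
```

```text
[0.56404002 0.2403998  0.11309997] [-3.14123615e+00  7.37546705e-04  1.57200475e+00]
```

View pics/w8.png

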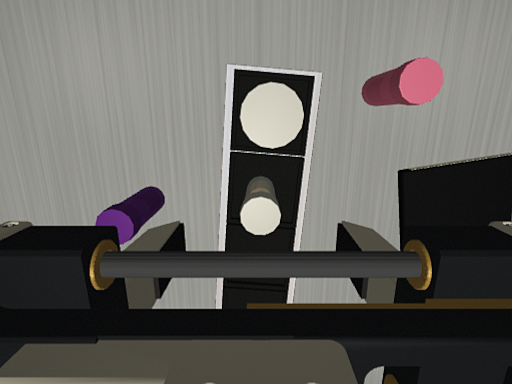

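Call:
send_rows([
  [0.0058,0,0.01,0,0,0,0],
  [0,0,0.022,0,0,0,0],
  [0,0,0.022,0,0,0,0],
  [0,0,0.018,0,0,0,0],
  [0,0,0.01,0,0,0,0],
])

```text
time: 14.7
tool_pos: [0.563, 0.2446, 0.0285]
tool_rot: [-3.138, 0.001, 1.569]
contact_force: [-0.6, 0.0, -0.2]
opening: 0.092
```

Call:
send_rows([
  [0,0,0,0,0,0,0.3],
  [0,0,0,0,0,0,0.5],
  [0,0,0,0,0,0,0.5],
  [0,0,0,0,0,0,0.5],
  [0,0,0,0,0,0,0.6],
])

```text
time: 15.12
tool_pos: [0.5648, 0.2467, 0.0327]
tool_rot: [3.139, -0.001, 1.571]
contact_force: [0.4, 0.7, 0.3]
opening: 0.0627
```

Call:
send_rows([
  [0,0,0.004,0,0,0,0.6],
  [0,0,0.003,0,0,0,1],
  [0,0,0,0,0,0,1],
  [0,0,0,0,0,0,1],
  [0,0,0,0,0,0,1],
], newtons=12)

```text
time: 15.53
tool_pos: [0.5641, 0.2465, 0.0244]
tool_rot: [-3.142, 0.0, 1.571]
contact_force: [0.3, -0.0, -0.1]
opening: 0.0294
```

Call:
send_rows([
  [0,0,0,0,0,0,1],
  [0,0,0,0,0,0,1],
  [0,0,0,0,0,0,1],
  [0,0,0,0,0,0,1],
])

```text
time: 15.87
tool_pos: [0.5641, 0.2465, 0.0244]
tool_rot: [3.141, 0.0, 1.571]
contact_force: [-0.3, -0.3, -0.7]
opening: 0.0258
```

Call:
send_rows([
  [0,0,-0.01,0,0,0,1],
  [0,0,-0.025,0,0,0,1],
  [0,0,-0.03,0,0,0,1],
  [-0.01,0,-0.03,0,0,0,1],
  [-0.025,-0.001,-0.01,0,0,0,1],
])

```text
time: 16.28
tool_pos: [0.5653, 0.2141, 0.135]
tool_rot: [3.133, -0.003, 1.574]
contact_force: [0.5, 0.1, 0.5]
opening: 0.0259
```

Call:
send_rows([
  [-0.036,-0.0017,0,0,0,0,1],
  [-0.036,-0.0017,0,0,0,0,1],
  [-0.036,-0.0017,0,0,0,0,1],
  [-0.036,-0.0017,0,0,0,0,1],
  [-0.036,-0.0017,0,0,0,0,1],
])

```text
time: 16.7
tool_pos: [0.5544, 0.03, 0.1305]
tool_rot: [3.14, 0.0, 1.571]
contact_force: [0.4, -0.4, -0.4]
opening: 0.0259
```

Call:
send_rows([
  [-0.036,-0.0017,0,0,0,0,1],
  [-0.036,-0.0017,0,0,0,0,1],
  [-0.036,-0.0017,0,0,0,0,1],
  [-0.036,-0.0017,0,0,0,0,1],
  [-0.036,-0.0017,0,0,0,0,1],
])

```text
time: 17.12
tool_pos: [0.5459, -0.1503, 0.1305]
tool_rot: [3.141, 0.0, 1.571]
contact_force: [1.8, 0.4, -0.8]
opening: 0.0257
```

Call:
send_rows([
  [-0.036,-0.0017,0,0,0,0,1],
  [-0.036,-0.0017,0,0,0,0,1],
  [-0.025,-0.001,0,0,0,0,1],
  [-0.01,0,0,0,0,0,1],
  [0,0,0,0,0,0,1],
])

```text
time: 17.53
tool_pos: [0.5415, -0.2578, 0.1299]
tool_rot: [3.141, 0.001, 1.568]
contact_force: [-0.5, 0.2, -1.2]
opening: 0.0257
```

Call:
send_rows([
  [-0.0085,0,0,0,0,0,1],
  [0,0,0.02,0,0,0,1],
  [0,0,0.022,0,0,0,1],
  [0,0,0.022,0,0,0,1],
  [0,0,0.015,0,0,0,1],
])

```text
time: 17.95
tool_pos: [0.5414, -0.2618, 0.0489]
tool_rot: [-3.14, -0.002, 1.573]
contact_force: [0.3, 0.0, -0.5]
opening: 0.0259
```

Call:
send_rows([
  [0,0,0.01,0,0,0,1],
  [0,0,0.007,0,0,0,1],
  [0,0,0,0,0,0,1],
  [0,0,0,0,0,0,1],
  [0,0,0,0,0,0,1],
])

```text
time: 18.37
tool_pos: [0.5425, -0.2641, 0.0346]
tool_rot: [3.14, 0.001, 1.571]
contact_force: [-0.4, -0.2, -1.0]
opening: 0.0257
```

Call:
send_rows([
  [-0.003,-0.001,0.004,0,0,0,1],
  [0,0,0.003,0,0,0,1],
  [0,0,0.0025,0,0,0,1],
  [0,0,0,0,0,0,1],
  [0,0,0,0,0,0,1],
])

```text
time: 18.78
tool_pos: [0.5406, -0.267, 0.0239]
tool_rot: [-3.142, -0.0, 1.571]
contact_force: [0.5, 1.0, -1.3]
opening: 0.0257
```

Call:
send_rows([
  [0,0,0,0,0,0,0.68],
  [0,0,0,0,0,0,0.6],
  [0,0,0,0,0,0,0.5],
  [0,0,0,0,0,0,0.4],
  [0,0,0,0,0,0,0.3],
])

```text
time: 19.2
tool_pos: [0.5407, -0.267, 0.024]
tool_rot: [3.141, 0.0, 1.571]
contact_force: [0.3, 0.3, -0.4]
opening: 0.0516
```

Call:
send_rows([
  [0,0,0,0,0,0,0.2],
  [0,0,0,0,0,0,0.1],
  [0,0,-0.02,0,0,0,0],
  [0,0,-0.035,0,0,0,0],
  [0,0,-0.04,0,0,0,0],
])

```text
time: 19.62
tool_pos: [0.5394, -0.2662, 0.118]
tool_rot: [-3.137, -0.003, 1.571]
contact_force: [1.2, 0.0, 0.5]
opening: 0.0851
```

Call:
send_rows([
  [0.01,0.0005,0,0,0,0,0],
  [0.038,0.002,0,0,0,0,0],
  [0.038,0.002,0,0,0,0,0],
  [0.038,0.002,0,0,0,0,0],
  [0.038,0.002,0,0,0,0,0],
])

```text
time: 20.03
tool_pos: [0.549, -0.1035, 0.119]
tool_rot: [3.141, 0.0, 1.57]
contact_force: [0.3, -0.5, -0.5]
opening: 0.0916
```

Call:
send_rows([
  [0.038,0.002,0,0,0,0,0],
  [0.038,0.002,0,0,0,0,0],
  [0.038,0.002,0,0,0,0,0],
  [0.038,0.002,0,0,0,0,0],
  [0.038,0.002,0,0,0,0,0],
])

```text
time: 20.45
tool_pos: [0.5591, 0.087, 0.119]
tool_rot: [3.141, 0.0, 1.571]
contact_force: [0.4, 0.1, 0.1]
opening: 0.0917
```

```bash
python3 - <<'E'
from h import *
for n in("scene","side"):
    c=cam(n); print(n,fit(c,np.array([537,-127.]),19,25,55),fit(c,np.array([539,-197.]),20,25,55),fit(c,np.array([541,-267.]),13,25,65)); cv2.imwrite(f"pics/{n}9.png",c["color"][:,:,::-1])
print(observe()["tool_pos"])
E
```

```text
scene (97, array([ 537.1, -128.5]), np.float64(1.16)) (102, array([ 539.7, -197.5]), np.float64(1.17)) (88, array([ 540.9, -267.9]), np.float64(1.3))
side (175, array([ 538. , -127.7]), np.float64(1.13)) (42, array([ 540.4, -196.8]), np.float64(1.01)) (0, array([ 541., -267.]), np.float64(nan))
[0.55894404 0.09028097 0.11901061]
  return _methods._mean(a, axis=axis, dtype=dtype,
  ret = ret.dtype.type(ret / rcount)
```

View pics/scene9.png

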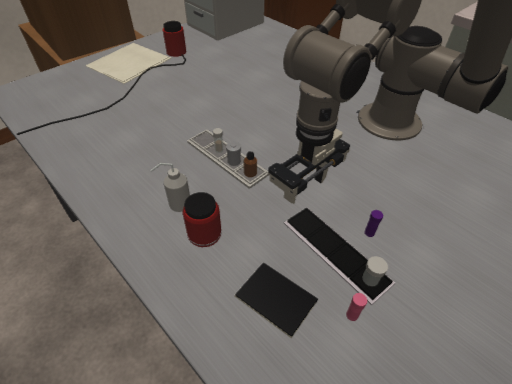

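The tube stands at (218,140) in the third pocket. Last is the jar at (376,270). I'll grip it by its cap to keep the gripper body well above the pink tube.

Call:
send_rows([
  [0.0372,0.0021,0,0,0,0,0],
  [0.0372,0.0021,0,0,0,0,0],
  [0.0372,0.0021,0,0,0,0,0],
  [0.0372,0.0021,0,0,0,0,0],
  [0.0372,0.0021,0,0,0,0,0],
])

```text
time: 20.97
tool_pos: [0.5699, 0.2719, 0.119]
tool_rot: [3.141, 0.0, 1.57]
contact_force: [-0.3, -0.6, -0.5]
opening: 0.0917
```

Call:
send_rows([
  [0.0372,0.0021,0,0,0,0,0],
  [0,0,0,0,0,0,0],
  [0,0,0,0,0,0,0],
  [0,0,0,0,0,0,0],
])

```text
time: 21.3
tool_pos: [0.5718, 0.3072, 0.1185]
tool_rot: [-3.141, 0.001, 1.571]
contact_force: [0.3, 0.2, -0.8]
opening: 0.0916
```

```bash
python3 - <<'E'
from h import *
c=cam("wrist"); cv2.imwrite("pics/w10.png",c["color"][:,:,::-1]); s=observe(); print(s["tool_pos"],s["tool_rot"])
E
```

```text
[0.57193594 0.30671512 0.1187245 ] [-3.14119013e+00  7.53243006e-04  1.56983034e+00]
```

View pics/w10.png

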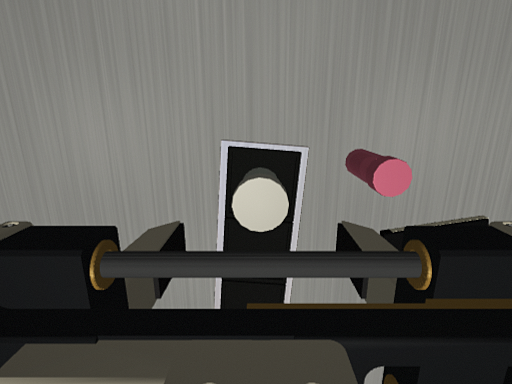

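Call:
send_rows([
  [0.007,-0.0005,0.01,0,0,0,0],
  [0,0,0.02,0,0,0,0],
  [0,0,0.02,0,0,0,0],
  [0,0,0.012,0,0,0,0],
  [0,0,0.008,0,0,0,0],
])

```text
time: 21.77
tool_pos: [0.5706, 0.314, 0.0467]
tool_rot: [-3.139, 0.001, 1.569]
contact_force: [0.2, -0.3, -0.5]
opening: 0.0915
```

Call:
send_rows([
  [0,0,0,0,0,0,0.2],
  [0,0,0,0,0,0,0.3],
  [0,0,0,0,0,0,0.4],
  [0,0,0,0,0,0,0.4],
])

```text
time: 22.1
tool_pos: [0.5721, 0.3154, 0.0502]
tool_rot: [3.139, -0.001, 1.571]
contact_force: [0.6, -1.0, 0.6]
opening: 0.0695
```

Call:
send_rows([
  [-0.0015,-0.0005,0.003,0,0,0,0.4],
  [0,0,0.002,0,0,0,0.4],
  [0,0,0,0,0,0,1],
  [0,0,0,0,0,0,1],
  [0,0,0,0,0,0,1],
], newtons=15)

```text
time: 22.52
tool_pos: [0.5708, 0.3138, 0.044]
tool_rot: [3.141, 0.0, 1.571]
contact_force: [0.5, 0.2, -0.5]
opening: 0.0438
```

Call:
send_rows([
  [0,0,0,0,0,0,1],
  [0,0,0,0,0,0,1],
  [0,0,0,0,0,0,1],
  [0,0,0,0,0,0,1],
  [0,0,0,0,0,0,1],
])

```text
time: 22.93
tool_pos: [0.5708, 0.3137, 0.0439]
tool_rot: [3.142, 0.0, 1.571]
contact_force: [-0.0, 0.2, -1.1]
opening: 0.0437
```

Call:
send_rows([
  [0,0,-0.008,0,0,0,1],
  [0,0,-0.02,0,0,0,1],
  [0,0,-0.03,0,0,0,1],
  [0,0,-0.03,0,0,0,1],
  [-0.012,0,-0.015,0,0,0,1],
])

```text
time: 23.35
tool_pos: [0.572, 0.3037, 0.1515]
tool_rot: [3.136, -0.003, 1.573]
contact_force: [0.9, 0.4, -0.0]
opening: 0.0433
```

```bash
python3 - <<'E'
from h import *
s=observe(); print(s["opening"],s["tool_pos"])
c=cam("side"); a=c["color"][190:340,220:400]; cv2.imwrite("pics/d11.png",cv2.resize(a,None,fx=3,fy=3,interpolation=2)[:,:,::-1])
E
```

```text
0.043287387382312144 [0.57203433 0.30368698 0.15145404]
```

View pics/d11.png

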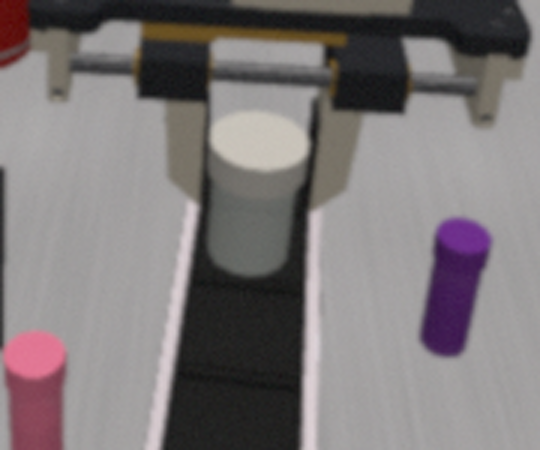

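The jar hangs upright in the jaws at (257,140 to 270). Now I carry it over.

Call:
send_rows([
  [-0.025,-0.001,0,0,0,0,1],
  [-0.0355,-0.0016,0,0,0,0,1],
  [-0.0355,-0.0016,0,0,0,0,1],
  [-0.0355,-0.0016,0,0,0,0,1],
  [-0.0355,-0.0016,0,0,0,0,1],
])

```text
time: 23.82
tool_pos: [0.5623, 0.1325, 0.146]
tool_rot: [-3.14, 0.0, 1.571]
contact_force: [0.6, 0.2, -0.2]
opening: 0.0438
```

Call:
send_rows([
  [-0.0355,-0.0016,0,0,0,0,1],
  [-0.0355,-0.0016,0,0,0,0,1],
  [-0.0355,-0.0016,0,0,0,0,1],
  [-0.0355,-0.0016,0,0,0,0,1],
  [-0.0355,-0.0016,0,0,0,0,1],
])

```text
time: 24.23
tool_pos: [0.5541, -0.045, 0.1461]
tool_rot: [-3.14, -0.0, 1.57]
contact_force: [-0.1, -1.0, -0.8]
opening: 0.0432
```

Call:
send_rows([
  [-0.0355,-0.0016,0,0,0,0,1],
  [-0.0355,-0.0016,0,0,0,0,1],
  [-0.0355,-0.0016,0,0,0,0,1],
  [-0.0355,-0.0016,0,0,0,0,1],
  [-0.0355,-0.0016,0,0,0,0,1],
])

```text
time: 24.65
tool_pos: [0.546, -0.2223, 0.1461]
tool_rot: [-3.14, -0.001, 1.57]
contact_force: [0.2, -0.2, -0.0]
opening: 0.0438
```

Call:
send_rows([
  [-0.0355,-0.0016,0,0,0,0,1],
  [-0.0355,-0.0016,0,0,0,0,1],
  [-0.025,-0.001,0,0,0,0,1],
  [-0.01,0,0,0,0,0,1],
  [0,0,0,0,0,0,1],
])

```text
time: 25.07
tool_pos: [0.5419, -0.3287, 0.1458]
tool_rot: [-3.141, -0.0, 1.567]
contact_force: [-0.3, 1.5, -2.0]
opening: 0.0435
```

Call:
send_rows([
  [-0.01,0.0005,0,0,0,0,1],
  [0,0,0.02,0,0,0,1],
  [0,0,0.025,0,0,0,1],
  [0,0,0.02,0,0,0,1],
  [0,0,0.012,0,0,0,1],
])

```text
time: 25.48
tool_pos: [0.543, -0.3341, 0.0675]
tool_rot: [-3.139, -0.003, 1.573]
contact_force: [-0.1, -0.2, -0.3]
opening: 0.0432
```

Call:
send_rows([
  [0,0,0.008,0,0,0,1],
  [0,0,0.006,0,0,0,1],
  [0,0,0,0,0,0,1],
  [0,0,0,0,0,0,1],
  [0,0,0,0,0,0,1],
])

```text
time: 25.9
tool_pos: [0.5444, -0.3366, 0.0571]
tool_rot: [3.14, 0.001, 1.571]
contact_force: [-0.6, 0.4, -0.8]
opening: 0.0433
```

Call:
send_rows([
  [0,-0.0015,0.005,0,0,0,1],
  [0,0,0.004,0,0,0,1],
  [0,0,0.002,0,0,0,1],
  [0,0,0,0,0,0,1],
  [0,0,0,0,0,0,1],
])

```text
time: 26.32
tool_pos: [0.5421, -0.3363, 0.0447]
tool_rot: [-3.141, -0.0, 1.571]
contact_force: [0.4, -0.8, 0.1]
opening: 0.0435
```

Call:
send_rows([
  [0,0,0.001,0,0,0,1],
  [0,0,0,0,0,0,1],
  [0,0,0,0,0,0,0.5],
  [0,0,0,0,0,0,0.45],
  [0,0,0,0,0,0,0.35],
])

```text
time: 26.73
tool_pos: [0.5423, -0.3363, 0.0441]
tool_rot: [3.141, 0.0, 1.571]
contact_force: [-0.9, 0.4, -0.5]
opening: 0.0532
```

Call:
send_rows([
  [0,0,0,0,0,0,0.2],
  [0,0,0,0,0,0,0.1],
  [0,0,0,0,0,0,0],
  [0,0,-0.02,0,0,0,0],
  [0,0,-0.035,0,0,0,0],
])

```text
time: 27.15
tool_pos: [0.54, -0.3346, 0.0953]
tool_rot: [-3.135, -0.006, 1.571]
contact_force: [0.3, -0.3, -0.2]
opening: 0.0859
```

Call:
send_rows([
  [0,0,-0.035,0,0,0,0],
  [0.03,0,-0.02,0,0,0,0],
  [0.036,0,0,0,0,0,0],
  [0.036,0,0,0,0,0,0],
  [0.036,0,0,0,0,0,0],
])

```text
time: 27.57
tool_pos: [0.5421, -0.1972, 0.1546]
tool_rot: [3.14, 0.0, 1.57]
contact_force: [0.1, 0.3, 0.4]
opening: 0.0919
```

Call:
send_rows([
  [0.036,0,-0.01,0,0,0,0],
  [0.036,0,-0.01,0,0,0,0],
  [0.036,0,-0.01,0,0,0,0],
  [0.036,0,-0.01,0,0,0,0],
  [0.036,0,-0.01,0,0,0,0],
])

```text
time: 27.98
tool_pos: [0.5419, -0.0165, 0.2046]
tool_rot: [3.141, 0.0, 1.571]
contact_force: [-0.0, 1.1, 0.3]
opening: 0.0921
```

Call:
send_rows([
  [0.036,0,0,0,0,0,0],
  [0.036,0,0,0,0,0,0],
  [0,0,0,0,0,0,0],
  [0,0,0,0,0,0,0],
])

```text
time: 28.32
tool_pos: [0.542, 0.0554, 0.2041]
tool_rot: [3.141, 0.0, 1.575]
contact_force: [-0.2, -1.0, 0.7]
opening: 0.0918
```

```bash
python3 - <<'E'
from h import *
R=np.array([540.3,-232]);t=.03
for n in("scene","side"):
    c=cam(n)
    for nm,y,r,top in(("bottle",105,19,84),("canister",35,20,74),("tube",-35,13,86),("jar",-105,18.5,72)):
        c0=R+np.array([-y*np.sin(t),y*np.cos(t)])
        f=fit(c,c0,r,22,50); d=f[1]-c0
        Q=cloud(c).reshape(-1,3)*1000; q=Q[np.hypot(*(Q[:,:2]-f[1]).T)<30]
        print(n,nm,f,"dev",d.round(1),"top z",np.nanpercentile(q[:,2],99).round(1),top)
    cv2.imwrite(f"pics/{n}12.png",c["color"][:,:,::-1])
    (u,v,s)=(170,110,4) if n=="scene" else (270,120,5)
    cv2.imwrite(f"pics/{n}12c.png",cv2.resize(c["color"][v:v+90,u:u+(130 if s==4 else 90)],None,fx=s,fy=s,interpolation=2)[:,:,::-1])
print(observe()["tool_pos"],observe()["time"])
E
```

```text
scene bottle (93, array([ 537.4, -128.2]), np.float64(1.16)) dev [ 0.2 -1.2] top z 85.5 84
scene canister (93, array([ 539.8, -197.2]), np.float64(1.18)) dev [ 0.5 -0.2] top z 74.8 74
scene tube (62, array([ 540.6, -268.1]), np.float64(1.21)) dev [-0.7 -1.1] top z 88.0 86
scene jar (87, array([ 543.3, -337.2]), np.float64(1.3)) dev [-0.1 -0.2] top z 73.9 72
side bottle (160, array([ 538.1, -127.6]), np.float64(1.23)) dev [ 0.9 -0.6] top z 85.4 84
side canister (42, array([ 540.5, -197.3]), np.float64(0.96)) dev [ 1.2 -0.3] top z 75.7 74
side tube (2, array([ 554.8, -278.4]), np.float64(0.0)) dev [ 13.5 -11.4] top z 87.9 86
side jar (37, array([ 543.5, -336.4]), np.float64(1.3)) dev [0.1 0.6] top z 74.4 72
[0.54222378 0.05322286 0.20389759] 28.4167
```

View pics/scene12.png

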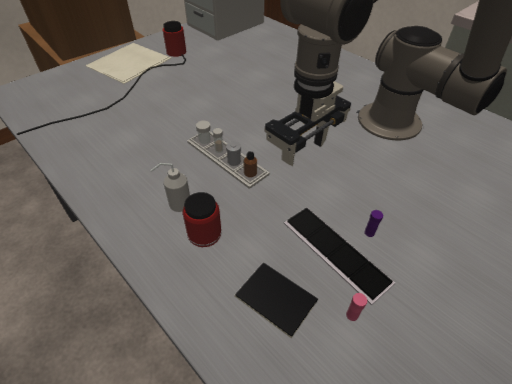

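View pics/scene12c.png

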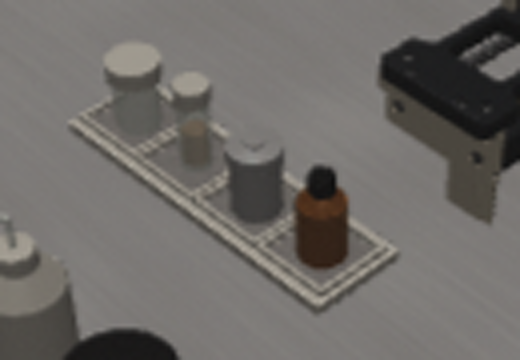

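All four stand upright, each in its own pocket: jar (203,133), tube (218,140), canister (234,154) and bottle (250,166). The grinder, wash bottle and notebook are at the same pixels as at the start.

```bash
python3 -c "
from cell import workorder; print(workorder.hand_in())"
```

```text
the job is handed in; nothing more can be done
None
```

I moved all four samples into the white rack in reverse order and handed the job in at about 28 s. The old order from the left was jar, tube, canister, bottle. In the white rack, from the left, it is now bottle, canister, tube, jar.

**Last checks:**
- **Position:** the scene camera's circle fits put every sample within about 1.5 mm of its estimated pocket centre. The side camera agreed for the bottle, canister and jar.
- **Seating:** measured top heights read 1–2.5 mm above nominal. The samples' tops already read that much high in the first images, so it looks like depth noise.
- **Surroundings:** by eye in the pictures, the samples stand upright, the gripper is clear of everything, and the grinder, wash bottle and notebook look unmoved.

**Disagreements:**
- **Tube:** the side view gave no usable check because the tube was hidden behind its neighbours (2 points). Its position rests on the scene camera and the arm's own reading.
- **Canister:** the jaws closed to 41.5 mm on its nominal 40 mm body, and regripping 3 mm lower didn't change that. It lifted and was set down upright.
- **White rack:** my first estimate of its position was skewed by stray depth points. I replaced it with a cleaned-up fit and a check of its near edge with the wrist camera.

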